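# Work a tight bung out of a sample can

## Robot

A 7-joint arm with a two-finger parallel gripper is mounted at the origin on a cart in front of the work surface, level with it; the furniture and walls round the work are solid. World frame = base frame: x ahead of the robot, y to its left, z up, the work surface at z = 0. Lengths are in m, angles in rad, forces in N, time in s.
With the tool pointing down it reaches from about 0.4 to 0.85 m from the base axis. Payload 10.4 kg.
Tool frame: the origin (TCP) lies on the front face of the gripper's body, between the roots of the fingers; the fingertips stand 70 mm ahead of it and the grasp point (between the pads) lies 51 mm ahead of it (grasp_offset is the distance from the TCP to the grasp point, in m); z points along the fingers, y is the direction in which the jaws open and shut (so a half turn about z gives the same grasp; the last joint's range is limited). The gripper opens to 87 mm and grips with 3 to 60 N. Pads are 19 mm wide; open, the fingers measure 117 mm over their backs; the gripper's body (75 mm by 190 mm) begins 51 mm behind the grasp point.
Start: joints at [1.168, 0.332, -0.065, 1.46, 0.022, 1.35, -0.088], TCP at [0.232, -0.58, 0.292] pointing down, gripper open.
Joint ranges: [-2.6, 2.6], [-0.5, 2.12], [-1.47, 1.34], [0.16, 2.42], [-1.27, 4.41], [0.06, 2.06], [-2.6, 2.6]. Speed limits (rad/s): [2.22, 2.22, 2.79, 2.79, 3.14, 3.14, 3.14].

## Interface

Orientations are given as a unit quaternion [x, y, z, w].
In Python, from bench import * gives the robot as it stands. The module is installed in compiled form; this text tells all that it offers.
- The arm moves only by the tool arm_command, never from a script. Its argument "commands" is a list of rows, each a list of 3 entries, a list of its own where there are three numbers: the opening in per cent of the stroke, from 0 (shut) to 100 (fully open), then the shift along the tool's x, y, z in m, then the turn, a rotation vector about the tool's x, y, z in rad. A call has exactly 10 rows; each row is the pose to reach, as a shift and turn from the pose commanded when the call began, along the tool's axes at that moment; what a row does not reach only later rows make up. A row lasts 1/12 s, in which the tool goes at most 41.7 mm and 7.16 degrees, less where a joint would pass 70% of its speed; a pose out of reach is approached as far as the arm can. A call with a gripper value outside its range is refused whole. The fingers move at their own pace and stop on an object; "squeeze" is the grip in N (left out, the last holds). Time passes only in rows, so rows that repeat a pose let the fingers close, or fill a call up. It gives the time, the measured TCP pose, the force and the opening at its end, in the units of the state.
- read_state(): the state, without advancing time (a new reading comes with each control period).
- camera(name): name is "scene" or "top" or "wrist"; returns a dict with "pixels" (384x512x3 uint8, red, green, blue), "fx", "fy", "cx", "cy" (pixels), "dist_coeffs" ([k1, k2, p1, p2, k3] as OpenCV has them; the pictures are not rectified), "rvec" (rotation vector, rad) and "tvec" (3), from world to camera coordinates, as OpenCV has them; the wrist camera has in their place "mount" (4x4, takes a point from camera to tool coordinates, whose origin is the TCP and whose axes are the flange's). Camera axes: x right, y down, z forward; pixel columns grow to the right and rows downward; lengths in m; the calibration is good to about 2 mm. A picture is of the moment at which its call begins: read the wrist's pose just before it. There is no depth.
- close_job(): hands the job in, once; it reports no verdict.
The state is a dict: "time": time; "joint_positions": joint angles; "joint_vel": joint speeds; "joint_torque": joint torques, N m; "ee_pos": TCP position; "eef_rot": TCP orientation; "ft_force": force on the tool from outside, world axes, zero at the start; "torque": the same for the moment, N m; "width": finger opening in m.
Only numpy, scipy, OpenCV 4.12 (cv2) and the standard library are available. Lean on these libraries where they do the work, as an engineer would, in place of code of your own. Each camera call takes 0.05 s, during which the arm holds its last target.

## Task

Open the steel sample can: rock its tight red bung to and fro in the mouth while easing it up, until it comes out, and put the bung in the white dish. Leave the can standing upright on the worktop where it is - do not lift it by the bung - and do not push the other things about.

Things in the scene. Friction and masses are not known exactly. Their poses are not given: they have to be found in the camera images.
- can: Stainless-steel sample can with a blue band, loose on the worktop, 1.4 kg: body 101 mm across, shoulder at 90 to 112 mm, narrow neck (40 mm across, 44 mm at its rolled rim), mouth 138 mm above the foot. Origin: centre of its foot; z is its axis, upward; its yaw does not matter.
- can_mouth (a point): Centre of the can's mouth, on its axis, level with the top of the rim (138 mm above the foot).
- can_seal (a point): Point on the can's axis 5 mm below the rim, centre of the black elastic lip seal in the neck. A straight pull on the bung takes about 22 N, more than the can weighs, and lifts the can. Rocked about this point 0.12 to 0.18 rad to each side in turn, about a second a stroke and rising about 3 mm a stroke, the ribs slip past the seal one side at a time: two rocks to each side.
- bung_mid (a point): Centre of the red-brown rubber bung, on its axis 28 mm above its foot (50 g, 56 mm long; z towards its head). Home, it is 4 mm above the mouth. Above it is a round knob 36 mm across; 32 mm stand out of the mouth: grip there, fingertips 6 mm or more above the rim. Below, a 28 mm shank with two ribs, 32 mm across, at 9 and 15.5 mm above the foot. Loose after 13 mm of rise, clear after 24.
- dish_floor (a point): Centre of the inner floor of the round white porcelain dish (115 mm across the rim, 30 mm high, inner floor about 80 mm across and 5 mm above the worktop). It stands loose on the worktop, 300 g.
- sample_jar_1_mid (a point): Sample jar with red lid, 48 mm across, 72 mm high; bystander. Point at its centre.
- sample_jar_3_mid (a point): Low sample jar with white lid, 48 mm across, 57 mm high; bystander. Point at its centre.
- beaker_mid (a point): Clear glass beaker, 53 mm across, 71 mm high; bystander. Point at its centre.
- reagent_2_mid (a point): Amber glass bottle with black cap, 49 mm across, 105 mm high; bystander. Point at its centre.
- calculator_mid (a point): Dark calculator, 125 x 72 x 16 mm, lying flat; bystander. Point at its centre.

How it is judged:
By the outcome, as a careful person would: the job done as asked, in the order asked, and still so for the second after the job is handed in, with the robot touching nothing.
It also fails if it takes over 51 s, if anything falls off the work surface, if the arm or the gripper's body presses on something with over 40 N, if the wrist force passes 120 N, or if a joint passes its speed limit or range.

## Working session

There is one attempt and no reset: what is moved stays moved. The work goes in short steps, Python scripts to look and compute and a tool call to move; the robot and the scene stay as the last step left them, time stands still between calls to the robot, and variables do not carry over. Pictures are saved under pics/ and viewed, and the job is handed in when it is done.

Besides the shell and the picture viewer there is one more tool, called after "Request:" as name(argument=value, ...), one argument or row to a line, values as JSON. arm_command: Moves the arm, as the interface text tells. Its arguments: {"type":"object","properties":{"commands":{"type":"array","items":{"type":"array"}},"squeeze":{"type":"number"}},"required":["commands"]}

```bash
mkdir -p pics
python3 - <<'E'
from bench import *
import cv2,pickle
s=read_state();print({k:(v if not hasattr(v,'round') else v) for k,v in s.items()})
d={}
for n in ["scene","top","wrist"]:
    c=camera(n);d[n]=c;cv2.imwrite(f"pics/{n}0.png",cv2.cvtColor(c["pixels"],cv2.COLOR_RGB2BGR))
    print(n,{k:v for k,v in c.items() if k!="pixels"})
pickle.dump(d,open("c0.pkl","wb"))
E
```

```text
{'time': 0.0, 'joint_positions': array([ 1.16838897,  0.33290393, -0.0646873 ,  1.46092506,  0.02160086,
        1.34991346, -0.08852713]), 'joint_vel': array([ 6.54524541e-05, -1.12835306e-03, -1.34270102e-04,  6.25294055e-04,
        9.30947126e-04,  7.35690186e-04,  1.19831003e-03]), 'joint_torque': array([-2.71358031e-04, -6.23253036e+01,  2.45548639e-02, -3.89891088e+01,
       -6.13386068e-02,  3.98686482e-02,  1.64286625e-04]), 'ee_pos': array([ 0.23159934, -0.58019837,  0.29144158]), 'eef_rot': array([ 9.82023888e-01,  1.88755275e-01, -1.72372094e-04, -7.06454116e-04]), 'ft_force': array([ 0.96730386, -0.88130045,  0.71205586]), 'torque': array([-0.05729332, -0.00348545, -0.00662715]), 'width': 0.08699508525755911}
scene {'fx': 487.6747006694237, 'fy': 487.6747006694237, 'cx': 252.94105295774384, 'cy': 187.2571416211336, 'dist_coeffs': array([-0.05979183,  0.        ,  0.        ,  0.        ,  0.        ]), 'rvec': array([ 0.79568487, -2.53885188,  1.12736188]), 'tvec': array([0.45532927, 0.36764137, 1.33021295])}
top {'fx': 400.6384115759858, 'fy': 400.6384115759858, 'cx': 251.74105305673544, 'cy': 190.9726790171307, 'dist_coeffs': array([0.04187071, 0.        , 0.        , 0.        , 0.        ]), 'rvec': array([ 2.15384732, -2.20438088,  0.07115674]), 'tvec': array([-0.07046281,  0.61846409,  1.39908463])}
wrist {'fx': 339.83546449863235, 'fy': 339.83546449863235, 'cx': 260.4346697068782, 'cy': 192.70105497262193, 'dist_coeffs': array([-0.06401432,  0.        ,  0.        ,  0.        ,  0.        ]), 'mount': array([[-9.38351513e-04, -9.53299243e-01, -3.02025948e-01,
         8.34385216e-02],
       [ 9.99999320e-01, -6.85543259e-04, -9.43041509e-04,
        -2.04101337e-04],
       [ 6.91948904e-04, -3.02026627e-01,  9.53299238e-01,
        -9.20280761e-02],
       [ 0.00000000e+00,  0.00000000e+00,  0.00000000e+00,
         1.00000000e+00]])}
```

View pics/scene0.png

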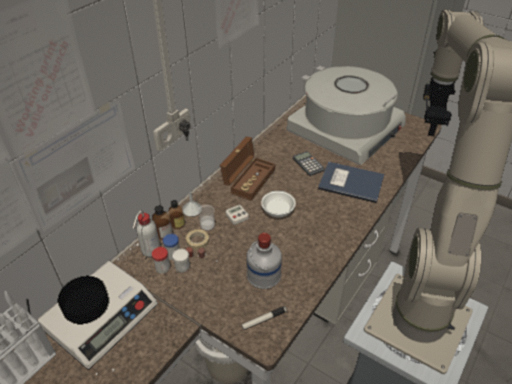

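View pics/top0.png

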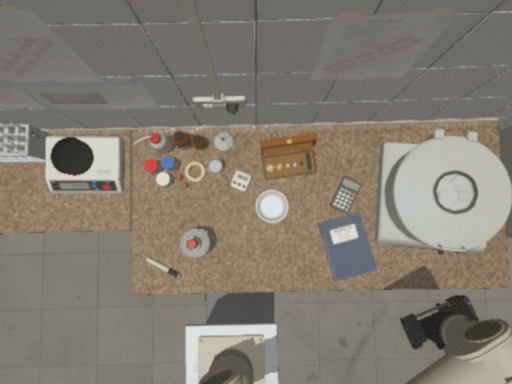

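View pics/wrist0.png

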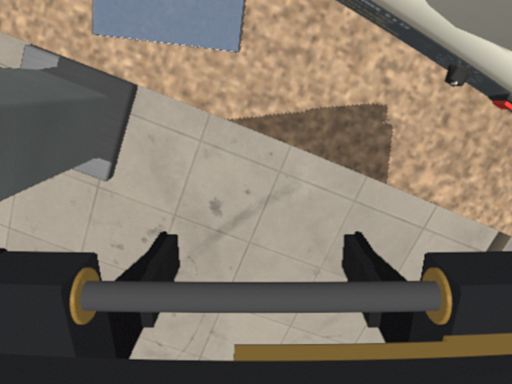

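The scene view shows the can with its bung near (265,258) and the dish at (278,205). In the top view the can is near (195,243) and the dish at (272,207). I'll enlarge both.

Run:
```python
import cv2
a=cv2.imread("pics/scene0.png");b=cv2.imread("pics/top0.png")
cv2.imwrite("pics/sc1.png",cv2.resize(a[180:300,220:320],None,fx=5,fy=5,interpolation=cv2.INTER_CUBIC))
cv2.imwrite("pics/tc1.png",cv2.resize(b[180:280,170:300],None,fx=6,fy=6,interpolation=cv2.INTER_CUBIC))
```

```text
(no output)
```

View pics/sc1.png

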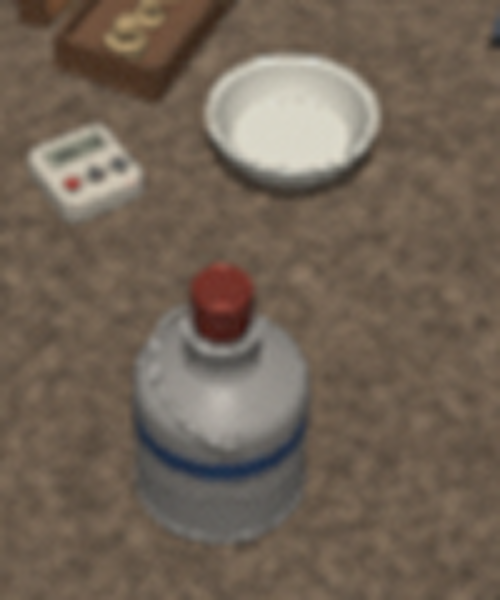

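View pics/tc1.png

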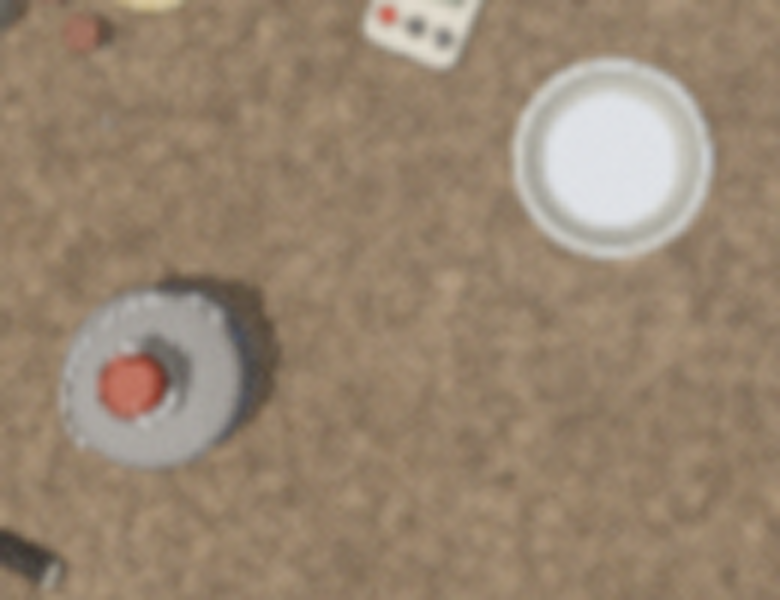

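```bash
cat > h.py <<'E'
import cv2,numpy as np,pickle
from scipy.spatial.transform import Rotation as R
def ray(c,uv,pose=None):
    K=np.array([[c["fx"],0,c["cx"]],[0,c["fy"],c["cy"]],[0,0,1]])
    n=cv2.undistortPoints(np.array([[uv]],float),K,c["dist_coeffs"])[0,0]
    d=np.array([n[0],n[1],1])
    if "mount" in c:
        p,q=pose;M=np.eye(4);M[:3,:3]=R.from_quat(q).as_matrix();M[:3,3]=p
        M=M@c["mount"];return M[:3,3],M[:3,:3]@d
    Rm=cv2.Rodrigues(c["rvec"])[0];return -Rm.T@c["tvec"],Rm.T@d
def atz(c,uv,z,pose=None):
    o,d=ray(c,uv,pose);return o+d*(z-o[2])/d[2]
def tri(a,b):
    A=np.zeros((3,3));y=np.zeros(3)
    for o,d in (a,b):
        d=d/np.linalg.norm(d);P=np.eye(3)-np.outer(d,d);A+=P;y+=P@o
    return np.linalg.solve(A,y)
E
python3 - <<'E'
from h import *
d=pickle.load(open("c0.pkl","rb"));t,s=d["top"],d["scene"]
print("bung top",atz(t,(192,244.2),.17),atz(s,(264.4,237),.17),tri(ray(t,(192,244.2)),ray(s,(264.4,237))))
print("dish rim",atz(t,(272.2,206.3),.03),atz(s,(278.6,203.4),.03),tri(ray(t,(272.2,206.3)),ray(s,(278.6,203.4))))
for n,uv in dict(pen=(178,275),penL=(148,260),timer=(241,181),ring=(195,172),beaker=(216,166),book=(335,245),box=(288,165)).items(): print(n,atz(t,uv,.0)[:2])
E
```

```text
bung top [0.44214414 0.10586709 0.17      ] [0.43803696 0.11117536 0.17      ] [0.44148147 0.10665758 0.16377912]
dish rim [ 0.5603671  -0.15556038  0.03      ] [ 0.55362557 -0.14752935  0.03      ] [ 0.56000942 -0.15643071  0.01953073]
pen [0.32590194 0.1835521 ]
penL [0.38107184 0.28966237]
timer [ 0.6553762  -0.04663212]
ring [0.6920255  0.11915274]
beaker [0.71210339 0.04279657]
book [ 0.41893475 -0.37596839]
box [ 0.70944421 -0.21788301]
```

```bash
cat >> h.py <<'E'
def downquat(yx,tilt=(0,0,0)):
    # tool x at azimuth yx, z down
    x=np.array([np.cos(yx),np.sin(yx),0]);z=np.array([0,0,-1.]);y=np.cross(z,x)
    return R.from_matrix(np.c_[x,y,z])
def go(s,p,Rt):
    R0=R.from_quat(s["eef_rot"])
    return np.round(R0.inv().apply(np.array(p)-s["ee_pos"]),4),np.round((R0.inv()*Rt).as_rotvec(),4)
E
python3 - <<'E'
from h import *; from bench import *
s=read_state();print(go(s,(0.40,-0.38,0.36),downquat(np.radians(21.8+43))))
E
```

```text
(array([ 0.2306, -0.1236, -0.0682]), array([-1.000e-03, -3.000e-04, -7.511e-01]))
```

Request:
arm_command(
  commands=[
    [100, [0.03, -0.015, -0.03], [0, 0, -0.08]],
    [100, [0.06, -0.03, -0.05], [0, 0, -0.17]],
    [100, [0.09, -0.05, -0.068], [0, 0, -0.27]],
    [100, [0.12, -0.065, -0.068], [0, 0, -0.37]],
    [100, [0.15, -0.08, -0.068], [0, 0, -0.47]],
    [100, [0.18, -0.095, -0.068], [0, 0, -0.57]],
    [100, [0.2, -0.108, -0.068], [0, 0, -0.66]],
    [100, [0.22, -0.118, -0.068], [0, 0, -0.75]],
    [100, [0.23, -0.124, -0.068], [0, 0, -0.75]],
    [100, [0.23, -0.124, -0.068], [0, 0, -0.75]],
  ],
  squeeze=30,
)

```text
time: 0.98
ee_pos: [0.4011, -0.3778, 0.3602]
eef_rot: [0.844, 0.536, 0.0, -0.0]
ft_force: [-0.3, -0.3, 0.0]
width: 0.0869
```

Run:
```python
from h import *; from bench import *
s=read_state();print(s["time"],s["joint_positions"].round(3),s["ee_pos"].round(4),s["ft_force"].round(1));print(go(s,(0.42,0.02,0.36),downquat(np.radians(103))))
```

```text
0.9833 [ 0.944  0.158 -0.306  1.538  0.047  1.453  0.196] [ 0.4011 -0.3778  0.3602] [-0.3 -0.3  0. ]
(array([ 0.368 , -0.1522,  0.0005]), array([ 5.000e-04, -8.000e-04, -6.665e-01]))
```

Request:
arm_command(
  commands=[
    [100, [0.035, -0.015, 0], [0, 0, -0.06]],
    [100, [0.075, -0.03, 0], [0, 0, -0.13]],
    [100, [0.115, -0.047, 0], [0, 0, -0.21]],
    [100, [0.153, -0.063, 0], [0, 0, -0.29]],
    [100, [0.191, -0.079, 0], [0, 0, -0.37]],
    [100, [0.229, -0.095, 0], [0, 0, -0.45]],
    [100, [0.267, -0.11, 0], [0, 0, -0.53]],
    [100, [0.305, -0.126, 0], [0, 0, -0.6]],
    [100, [0.34, -0.14, 0], [0, 0, -0.66]],
    [100, [0.368, -0.152, 0], [0, 0, -0.666]],
  ],
)

```text
time: 1.82
ee_pos: [0.4188, 0.0192, 0.3606]
eef_rot: [0.623, 0.782, 0.0, 0.0]
ft_force: [1.3, -0.2, 0.7]
width: 0.0873
```

Run:
```python
from h import *; from bench import *
s=read_state();print(s["time"],s["joint_positions"].round(3),s["ee_pos"].round(4),s["ft_force"].round(1));print(go(s,(0.42,0.107,0.36),downquat(np.radians(103))))
```

```text
1.8167 [ 0.628 -0.154 -0.688  1.816 -0.098  1.445  0.184] [0.4188 0.0192 0.3606] [ 1.3 -0.2  0.7]
(array([0.0853, 0.0208, 0.0006]), array([ 0.0008,  0.0005, -0.0016]))
```

Request:
arm_command(
  commands=[
    [100, [0.015, 0.003, 0], [0, 0, 0]],
    [100, [0.035, 0.008, 0], [0, 0, 0]],
    [100, [0.055, 0.013, 0], [0, 0, 0]],
    [100, [0.07, 0.017, 0], [0, 0, 0]],
    [100, [0.08, 0.02, 0], [0, 0, 0]],
    [100, [0.085, 0.02, 0], [0, 0, 0]],
    [100, [0.085, 0.02, 0], [0, 0, 0]],
    [100, [0.085, 0.02, 0], [0, 0, 0]],
    [100, [0.085, 0.02, 0], [0, 0, 0]],
    [100, [0.085, 0.02, 0], [0, 0, 0]],
  ],
)

```text
time: 2.65
ee_pos: [0.4197, 0.1039, 0.3602]
eef_rot: [0.624, 0.781, -0.0, 0.0]
ft_force: [-0.1, 0.7, 0.3]
width: 0.0874
```

Run:
```python
from h import *; from bench import *
s=read_state();c=camera("wrist");print(s["time"],s["joint_positions"].round(3),s["ee_pos"].round(4),s["ft_force"].round(1))
pickle.dump((s,c),open("w1.pkl","wb"))
cv2.imwrite("pics/w1.png",cv2.cvtColor(c["pixels"],cv2.COLOR_RGB2BGR))
```

```text
2.65 [ 0.557 -0.123 -0.814  1.785 -0.09   1.442 -0.019] [0.4197 0.1039 0.3602] [-0.1  0.7  0.3]
```

View pics/w1.png

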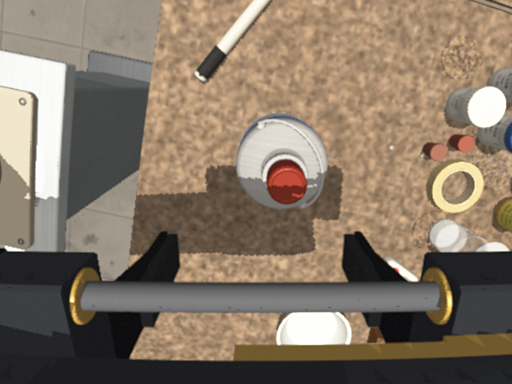

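Run:
```python
import cv2
a=cv2.imread("pics/w1.png")
cv2.imwrite("pics/w1c.png",cv2.resize(a[100:220,225:345],None,fx=5,fy=5,interpolation=cv2.INTER_CUBIC))
```

```text
(no output)
```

View pics/w1c.png

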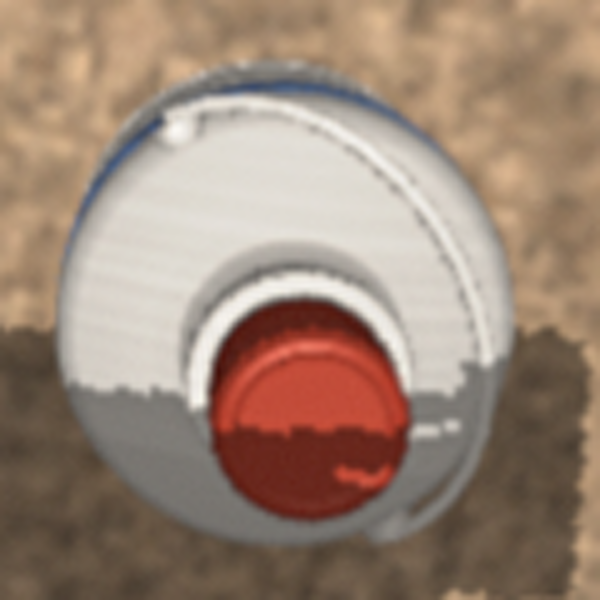

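Run:
```python
from h import *
s,c=pickle.load(open("w1.pkl","rb"));p=(s["ee_pos"],s["eef_rot"])
print(atz(c,(287.2,186),.17,p),atz(c,(285.1,176),.138,p))
for a,b in (((225+213/5,186),(225+409/5,186)),):
  print(np.linalg.norm(atz(c,a,.168,p)-atz(c,b,.168,p)))
print(atz(c,(314,330),.02,p))
```

```text
[0.44195983 0.1094499  0.17      ] [0.44220324 0.11005294 0.138     ]
0.03421362934821596
[ 0.56123202 -0.14736487  0.02      ]
```

Run:
```python
from h import *; from bench import *
s=read_state();print(go(s,(0.4418,0.1088,0.216),downquat(np.radians(103))))
```

```text
(array([-0.0003,  0.0227,  0.1442]), array([-0.    ,  0.0002, -0.0036]))
```

Request:
arm_command(
  commands=[
    [100, [0, 0.01, 0], [0, 0, 0]],
    [100, [0, 0.02, 0.015], [0, 0, 0]],
    [100, [0, 0.0227, 0.035], [0, 0, 0]],
    [100, [0, 0.0227, 0.06], [0, 0, 0]],
    [100, [0, 0.0227, 0.085], [0, 0, 0]],
    [100, [0, 0.0227, 0.11], [0, 0, 0]],
    [100, [0, 0.0227, 0.13], [0, 0, 0]],
    [100, [0, 0.0227, 0.14], [0, 0, 0]],
    [100, [0, 0.0227, 0.144], [0, 0, 0]],
    [100, [0, 0.0227, 0.144], [0, 0, 0]],
  ],
)

```text
time: 3.53
ee_pos: [0.4416, 0.1098, 0.2161]
eef_rot: [0.623, 0.782, -0.0, -0.0]
ft_force: [-0.2, -0.1, 0.3]
width: 0.0868
```

Run:
```python
from h import *; from bench import *
s=read_state();c=camera("wrist");print(s["time"],s["joint_positions"].round(3),s["ee_pos"].round(4),s["ft_force"].round(1))
pickle.dump((s,c),open("w2.pkl","wb"))
cv2.imwrite("pics/w2.png",cv2.cvtColor(c["pixels"],cv2.COLOR_RGB2BGR))
# projections of tool axis points at fingertip / bung top
M=np.linalg.inv(c["mount"]);K=np.array([[c["fx"],0,c["cx"]],[0,c["fy"],c["cy"]],[0,0,1]])
print(cv2.projectPoints(np.array([[0,0,.046],[0,0.018,.046],[0,-.018,.046],[0,0,.07]]),cv2.Rodrigues(M[:3,:3])[0],M[:3,3],K,c["dist_coeffs"])[0][:,0])
```

```text
3.5333 [ 0.51   0.084 -0.873  1.951  0.07   1.139 -0.166] [0.4416 0.1098 0.2161] [-0.2 -0.1  0.3]
[[260.66047795 275.06754515]
 [299.49657941 274.97431226]
 [221.82968506 275.02126164]
 [260.65226485 251.07085195]]
```

View pics/w2.png

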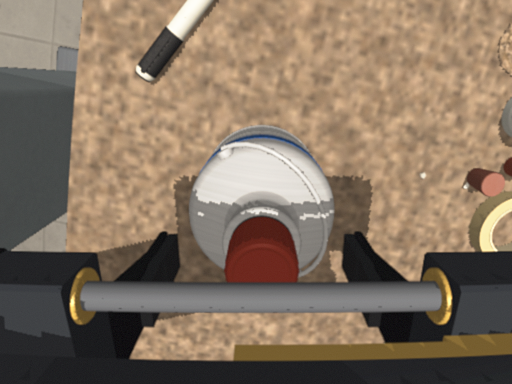

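The knob, at columns 225–299, is centred between the fingers, so I'll close.

Request:
arm_command(
  commands=[
    [30, [0, 0, 0], [0, 0, 0]],
    [30, [0, 0, 0], [0, 0, 0]],
    [30, [0, 0, 0], [0, 0, 0]],
    [30, [0, 0, 0], [0, 0, 0]],
    [20, [0, 0, 0], [0, 0, 0]],
    [20, [0, 0, 0], [0, 0, 0]],
    [20, [0, 0, 0], [0, 0, 0]],
    [20, [0, 0, 0], [0, 0, 0]],
    [20, [0, 0, 0], [0, 0, 0]],
    [20, [0, 0, 0], [0, 0, 0]],
  ],
  squeeze=45,
)

```text
time: 4.42
ee_pos: [0.4418, 0.1101, 0.2164]
eef_rot: [0.623, 0.782, 0.0, 0.0]
ft_force: [0.9, -0.3, 0.5]
width: 0.0348
```

Run:
```python
from h import *; from bench import *
s=read_state();print(s["time"],s["joint_positions"].round(3),s["ee_pos"].round(4),s["ft_force"].round(1),s["torque"].round(2),s["width"])
# rocking table: pivot at tool z=0.083 from TCP (seal z .133; TCP .216)
L=.216-.133
for th,rise in ((.15,.003),(-.15,.006),(.15,.009),(-.15,.012),(0,.015)):
  # TCP = pivot + Rx(th)*(0,0,-L) ; tool frame coordinates
  print(th,rise, np.round([0, L*np.sin(th), L-L*np.cos(th)-rise],4))
```

```text
4.4167 [ 0.51   0.083 -0.873  1.95   0.07   1.138 -0.166] [0.4418 0.1101 0.2164] [ 0.9 -0.3  0.5] [ 0.08 -0.33  0.02] 0.03479085213523222
0.15 0.003 [ 0.      0.0124 -0.0021]
-0.15 0.006 [ 0.     -0.0124 -0.0051]
0.15 0.009 [ 0.      0.0124 -0.0081]
-0.15 0.012 [ 0.     -0.0124 -0.0111]
0 0.015 [ 0.     0.    -0.015]
```

Run:
```python
import numpy as np
L=.083
def call(t0,t1,r0,r1,f):
    for x in f:
        d=(t1-t0)*x;r=r0+(r1-r0)*x
        print([20,[0,round((L+r)*np.sin(d),4),round(L+r0-(L+r)*np.cos(d),4)],[round(d,3),0,0]],end=', ')
    print('\n')
f=[.08,.2,.32,.44,.56,.68,.8,.92,1,1]
T=.16
call(0,T,0,.003,f);call(T,-T,.003,.006,f);call(-T,T,.006,.009,f);call(T,-T,.009,.012,f);call(-T,T,.012,.015,f);call(T,0,.015,.018,f)
```

```text
[20, [0, np.float64(0.0011), np.float64(-0.0002)], [0.013, 0, 0]], [20, [0, np.float64(0.0027), np.float64(-0.0006)], [0.032, 0, 0]], [20, [0, np.float64(0.0043), np.float64(-0.0008)], [0.051, 0, 0]], [20, [0, np.float64(0.0059), np.float64(-0.0011)], [0.07, 0, 0]], [20, [0, np.float64(0.0076), np.float64(-0.0013)], [0.09, 0, 0]], [20, [0, np.float64(0.0092), np.float64(-0.0015)], [0.109, 0, 0]], [20, [0, np.float64(0.0109), np.float64(-0.0017)], [0.128, 0, 0]], [20, [0, np.float64(0.0126), np.float64(-0.0018)], [0.147, 0, 0]], [20, [0, np.float64(0.0137), np.float64(-0.0019)], [0.16, 0, 0]], [20, [0, np.float64(0.0137), np.float64(-0.0019)], [0.16, 0, 0]], 

[20, [0, np.float64(-0.0022), np.float64(-0.0002)], [-0.026, 0, 0]], [20, [0, np.float64(-0.0055), np.float64(-0.0004)], [-0.064, 0, 0]], [20, [0, np.float64(-0.0089), np.float64(-0.0005)], [-0.102, 0, 0]], [20, [0, np.float64(-0.0123), np.float64(-0.0005)], [-0.141, 0, 0]], [20, [0, np.float64(-0.0156), np.float64(-0.0003)], [-0.179, 0, 0]], [20, [0, np.float64(-0.019), np.float64(0.0)], [-0.218, 0, 0]], [20, [0, np.float64(-0.
[... 2244 characters left out ...]
0.32, 0, 0]], 

[20, [0, np.float64(-0.0013), np.float64(-0.0002)], [-0.013, 0, 0]], [20, [0, np.float64(-0.0032), np.float64(-0.0005)], [-0.032, 0, 0]], [20, [0, np.float64(-0.0051), np.float64(-0.0008)], [-0.051, 0, 0]], [20, [0, np.float64(-0.007), np.float64(-0.0011)], [-0.07, 0, 0]], [20, [0, np.float64(-0.0089), np.float64(-0.0013)], [-0.09, 0, 0]], [20, [0, np.float64(-0.0109), np.float64(-0.0014)], [-0.109, 0, 0]], [20, [0, np.float64(-0.0128), np.float64(-0.0016)], [-0.128, 0, 0]], [20, [0, np.float64(-0.0148), np.float64(-0.0017)], [-0.147, 0, 0]], [20, [0, np.float64(-0.0161), np.float64(-0.0017)], [-0.16, 0, 0]], [20, [0, np.float64(-0.0161), np.float64(-0.0017)], [-0.16, 0, 0]],
```

Request:
arm_command(
  commands=[
    [20, [0, 0.0011, -0.0002], [0.013, 0, 0]],
    [20, [0, 0.0027, -0.0006], [0.032, 0, 0]],
    [20, [0, 0.0043, -0.0008], [0.051, 0, 0]],
    [20, [0, 0.0059, -0.0011], [0.07, 0, 0]],
    [20, [0, 0.0076, -0.0013], [0.09, 0, 0]],
    [20, [0, 0.0092, -0.0015], [0.109, 0, 0]],
    [20, [0, 0.0109, -0.0017], [0.128, 0, 0]],
    [20, [0, 0.0126, -0.0018], [0.147, 0, 0]],
    [20, [0, 0.0137, -0.0019], [0.16, 0, 0]],
    [20, [0, 0.0137, -0.0019], [0.16, 0, 0]],
  ],
)

```text
time: 5.25
ee_pos: [0.4553, 0.1131, 0.2183]
eef_rot: [0.621, 0.779, -0.063, -0.05]
ft_force: [0.3, -1.5, -2.3]
width: 0.0348
```

```bash
cat > st.py <<'E'
from h import *; from bench import *
s=read_state();Rm=R.from_quat(s["eef_rot"]);print(s["time"],s["joint_positions"].round(3),s["ee_pos"].round(4),"tilt",np.arccos(-Rm.as_matrix()[2,2]).round(3),s["ft_force"].round(1),s["torque"].round(2),round(float(s["width"]),4))
E
python3 st.py
python3 - <<'E'
from h import *; from bench import *
c=camera("scene")["pixels"]
cv2.imwrite("pics/s1.png",cv2.cvtColor(cv2.resize(c[180:300,200:330],None,fx=5,fy=5,interpolation=cv2.INTER_CUBIC),cv2.COLOR_RGB2BGR))
E
```

```text
5.25 [ 0.435  0.251 -0.858  1.814  0.162  1.326 -0.249] [0.4553 0.1131 0.2183] tilt 0.162 [ 0.3 -1.5 -2.3] [-0.25 -0.38  0.09] 0.0348
```

View pics/s1.png

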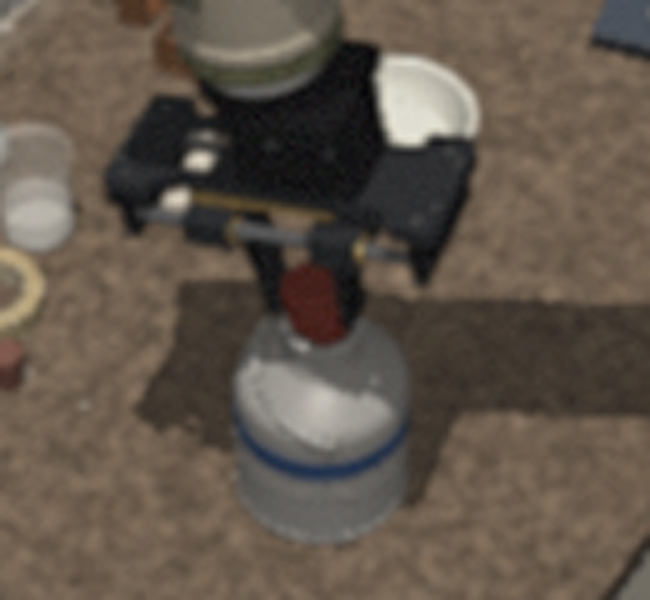

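The bung is tilted in the neck at about (312,300) in the crop, and the can is still upright. Forces are low, so I'll go on with the strokes.

Request:
arm_command(
  commands=[
    [20, [0, -0.0022, -0.0002], [-0.026, 0, 0]],
    [20, [0, -0.0055, -0.0004], [-0.064, 0, 0]],
    [20, [0, -0.0089, -0.0005], [-0.102, 0, 0]],
    [20, [0, -0.0123, -0.0005], [-0.141, 0, 0]],
    [20, [0, -0.0156, -0.0003], [-0.179, 0, 0]],
    [20, [0, -0.019, 0], [-0.218, 0, 0]],
    [20, [0, -0.0224, 0.0005], [-0.256, 0, 0]],
    [20, [0, -0.0258, 0.0011], [-0.294, 0, 0]],
    [20, [0, -0.028, 0.0015], [-0.32, 0, 0]],
    [20, [0, -0.028, 0.0015], [-0.32, 0, 0]],
  ],
)

```text
time: 6.13
ee_pos: [0.4269, 0.1066, 0.2213]
eef_rot: [0.621, 0.78, 0.062, 0.051]
ft_force: [-0.2, -0.6, -5.7]
width: 0.0353
```

```bash
python3 st.py
```

```text
6.1333 [ 0.561 -0.114 -0.857  2.081 -0.087  0.975 -0.032] [0.4269 0.1066 0.2213] tilt 0.161 [-0.2 -0.6 -5.7] [-0.14  0.26  0.04] 0.0353
```

Request:
arm_command(
  commands=[
    [20, [0, 0.0023, -0.0002], [0.026, 0, 0]],
    [20, [0, 0.0057, -0.0004], [0.064, 0, 0]],
    [20, [0, 0.0092, -0.0005], [0.102, 0, 0]],
    [20, [0, 0.0127, -0.0004], [0.141, 0, 0]],
    [20, [0, 0.0162, -0.0002], [0.179, 0, 0]],
    [20, [0, 0.0197, 0.0001], [0.218, 0, 0]],
    [20, [0, 0.0231, 0.0006], [0.256, 0, 0]],
    [20, [0, 0.0266, 0.0012], [0.294, 0, 0]],
    [20, [0, 0.0289, 0.0017], [0.32, 0, 0]],
    [20, [0, 0.0289, 0.0017], [0.32, 0, 0]],
  ],
)

```text
time: 6.97
ee_pos: [0.4566, 0.113, 0.2241]
eef_rot: [0.621, 0.779, -0.064, -0.051]
ft_force: [-2.3, -3.8, 3.3]
width: 0.0351
```

```bash
python3 st.py
```

```text
6.9667 [ 0.454  0.254 -0.88   1.802  0.167  1.341 -0.253] [0.4566 0.113  0.2241] tilt 0.163 [-2.3 -3.8  3.3] [-1.1   0.33  0.12] 0.0351
```

Run:
```python
from h import *; from bench import *
c=camera("scene")["pixels"]
cv2.imwrite("pics/s2.png",cv2.cvtColor(cv2.resize(c[180:300,200:330],None,fx=5,fy=5,interpolation=cv2.INTER_CUBIC),cv2.COLOR_RGB2BGR))
```

```text
(no output)
```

View pics/s2.png

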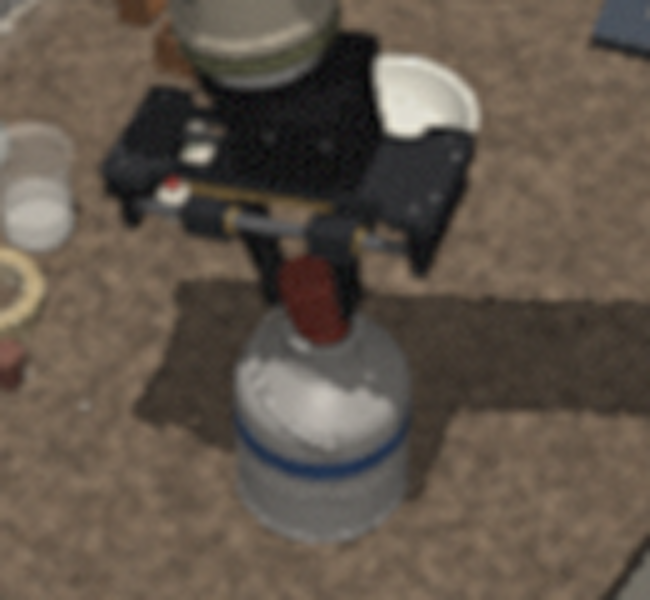

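The can hasn't moved: its foot is at the same pixels, around (322,535). The bung is visibly higher. Next stroke.

Request:
arm_command(
  commands=[
    [20, [0, -0.0024, -0.0002], [-0.026, 0, 0]],
    [20, [0, -0.0059, -0.0004], [-0.064, 0, 0]],
    [20, [0, -0.0095, -0.0005], [-0.102, 0, 0]],
    [20, [0, -0.0131, -0.0004], [-0.141, 0, 0]],
    [20, [0, -0.0167, -0.0002], [-0.179, 0, 0]],
    [20, [0, -0.0203, 0.0002], [-0.218, 0, 0]],
    [20, [0, -0.0239, 0.0007], [-0.256, 0, 0]],
    [20, [0, -0.0275, 0.0013], [-0.294, 0, 0]],
    [20, [0, -0.0299, 0.0018], [-0.32, 0, 0]],
    [20, [0, -0.0299, 0.0018], [-0.32, 0, 0]],
  ],
)

```text
time: 7.85
ee_pos: [0.4261, 0.1059, 0.227]
eef_rot: [0.621, 0.779, 0.062, 0.052]
ft_force: [1.1, -1.8, -5.7]
width: 0.0348
```

```bash
python3 st.py
```

```text
7.85 [ 0.587 -0.128 -0.874  2.076 -0.101  0.988 -0.017] [0.4261 0.1059 0.227 ] tilt 0.162 [ 1.1 -1.8 -5.7] [-0.54 -0.02 -0.08] 0.0348
```

Request:
arm_command(
  commands=[
    [20, [0, 0.0024, -0.0002], [0.026, 0, 0]],
    [20, [0, 0.0061, -0.0004], [0.064, 0, 0]],
    [20, [0, 0.0098, -0.0005], [0.102, 0, 0]],
    [20, [0, 0.0135, -0.0004], [0.141, 0, 0]],
    [20, [0, 0.0172, -0.0001], [0.179, 0, 0]],
    [20, [0, 0.0209, 0.0002], [0.218, 0, 0]],
    [20, [0, 0.0247, 0.0008], [0.256, 0, 0]],
    [20, [0, 0.0284, 0.0014], [0.294, 0, 0]],
    [20, [0, 0.0308, 0.002], [0.32, 0, 0]],
    [20, [0, 0.0308, 0.002], [0.32, 0, 0]],
  ],
)

```text
time: 8.68
ee_pos: [0.4575, 0.1132, 0.2303]
eef_rot: [0.622, 0.779, -0.064, -0.051]
ft_force: [-4.2, -4.4, 7.6]
width: 0.0353
```

```bash
python3 st.py
```

```text
8.6833 [ 0.476  0.256 -0.906  1.792  0.172  1.355 -0.257] [0.4575 0.1132 0.2303] tilt 0.163 [-4.2 -4.4  7.6] [-1.12  0.99  0.17] 0.0353
```

Request:
arm_command(
  commands=[
    [20, [0, -0.0013, -0.0002], [-0.013, 0, 0]],
    [20, [0, -0.0032, -0.0005], [-0.032, 0, 0]],
    [20, [0, -0.0051, -0.0008], [-0.051, 0, 0]],
    [20, [0, -0.007, -0.0011], [-0.07, 0, 0]],
    [20, [0, -0.0089, -0.0013], [-0.09, 0, 0]],
    [20, [0, -0.0109, -0.0014], [-0.109, 0, 0]],
    [20, [0, -0.0128, -0.0016], [-0.128, 0, 0]],
    [20, [0, -0.0148, -0.0017], [-0.147, 0, 0]],
    [20, [0, -0.0161, -0.0017], [-0.16, 0, 0]],
    [20, [0, -0.0161, -0.0017], [-0.16, 0, 0]],
  ],
)

```text
time: 9.52
ee_pos: [0.4416, 0.11, 0.2348]
eef_rot: [0.623, 0.782, 0.001, 0.001]
ft_force: [-0.9, -2.3, -0.3]
width: 0.0351
```

```bash
python3 st.py
python3 - <<'E'
from h import *; from bench import *
c=camera("scene")["pixels"]
cv2.imwrite("pics/s3.png",cv2.cvtColor(cv2.resize(c[180:300,200:330],None,fx=5,fy=5,interpolation=cv2.INTER_CUBIC),cv2.COLOR_RGB2BGR))
E
```

```text
9.5167 [ 0.572  0.061 -0.927  1.928  0.055  1.175 -0.151] [0.4416 0.11   0.2348] tilt 0.003 [-0.9 -2.3 -0.3] [-0.48  0.21 -0.02] 0.0351
```

View pics/s3.png

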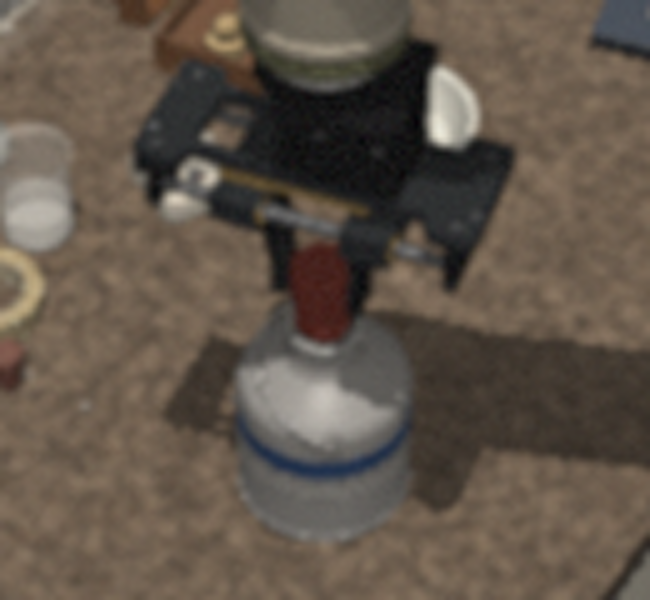

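The bung is upright and loose: it has risen 18 mm, the vertical force is about 0, and the can is still in place. Lifting.

Request:
arm_command(
  commands=[
    [20, [0, 0, -0.002], [0, 0, 0]],
    [20, [0, 0, -0.004], [0, 0, 0]],
    [20, [0, 0, -0.006], [0, 0, 0]],
    [20, [0, 0, -0.009], [0, 0, 0]],
    [20, [0, 0, -0.014], [0, 0, 0]],
    [20, [0, 0, -0.022], [0, 0, 0]],
    [20, [0, 0, -0.034], [0, 0, 0]],
    [20, [0, 0, -0.05], [0, 0, 0]],
    [20, [0, 0, -0.065], [0, 0, 0]],
    [20, [0, 0, -0.08], [0, 0, 0]],
  ],
)

```text
time: 10.4
ee_pos: [0.4416, 0.1102, 0.3161]
eef_rot: [0.623, 0.782, 0.0, 0.0]
ft_force: [-0.4, 1.0, -0.3]
width: 0.0351
```

```bash
python3 st.py
python3 - <<'E'
from h import *; from bench import *
c=camera("scene")["pixels"]
cv2.imwrite("pics/s4.png",cv2.cvtColor(cv2.resize(c[150:300,200:330],None,fx=4,fy=4,interpolation=cv2.INTER_CUBIC),cv2.COLOR_RGB2BGR))
E
```

```text
10.4 [ 0.598 -0.024 -0.911  1.81  -0.019  1.346 -0.083] [0.4416 0.1102 0.3161] tilt 0.001 [-0.4  1.  -0.3] [-0.02 -0.16 -0.03] 0.0351
```

View pics/s4.png

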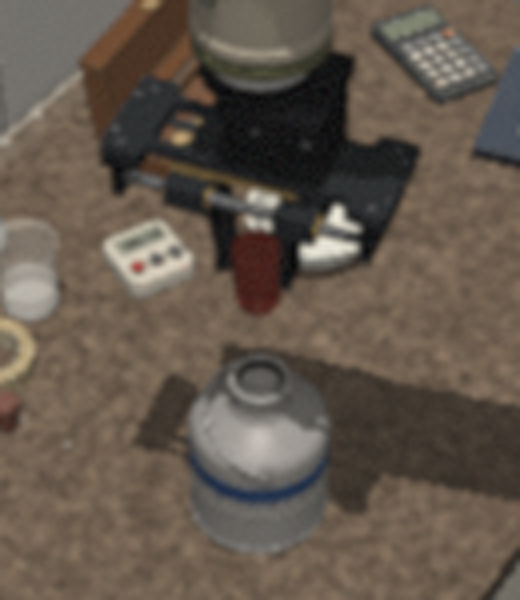

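Run:
```python
from h import *; from bench import *
s=read_state();print(go(s,(0.559,-0.151,0.27),downquat(np.radians(77))))
```

```text
(array([-0.281 ,  0.0548,  0.0492]), array([ 4.400e-03, -2.000e-04,  4.523e-01]))
```

Request:
arm_command(
  commands=[
    [20, [-0.012, 0.002, 0], [0, 0, 0.03]],
    [20, [-0.04, 0.008, 0], [0, 0, 0.08]],
    [20, [-0.075, 0.015, 0], [0, 0, 0.14]],
    [20, [-0.11, 0.022, 0], [0, 0, 0.2]],
    [20, [-0.145, 0.029, 0], [0, 0, 0.26]],
    [20, [-0.18, 0.036, 0.01], [0, 0, 0.32]],
    [20, [-0.215, 0.043, 0.02], [0, 0, 0.37]],
    [20, [-0.245, 0.049, 0.03], [0, 0, 0.42]],
    [20, [-0.27, 0.053, 0.04], [0, 0, 0.45]],
    [20, [-0.28, 0.055, 0.046], [0, 0, 0.45]],
  ],
)

```text
time: 11.28
ee_pos: [0.5573, -0.1561, 0.2656]
eef_rot: [0.785, 0.62, -0.001, -0.001]
ft_force: [-0.1, -0.3, -0.7]
width: 0.0353
```

Request:
arm_command(
  commands=[
    [20, [0, 0, 0], [0, 0, 0]],
    [20, [0, 0, 0], [0, 0, 0]],
    [20, [0, 0, 0], [0, 0, 0]],
    [20, [0, 0, 0], [0, 0, 0]],
    [20, [0, 0, 0], [0, 0, 0]],
    [20, [0, 0, 0], [0, 0, 0]],
    [20, [0, 0, 0], [0, 0, 0]],
    [20, [0, 0, 0], [0, 0, 0]],
    [20, [0, 0, 0], [0, 0, 0]],
    [20, [0, 0, 0], [0, 0, 0]],
  ],
)

```text
time: 12.12
ee_pos: [0.5576, -0.1506, 0.2683]
eef_rot: [0.782, 0.623, -0.0, 0.0]
ft_force: [0.1, 0.1, -0.1]
width: 0.0353
```

```bash
python3 st.py
python3 - <<'E'
from h import *; from bench import *
s=read_state();c=camera("wrist");t=camera("top");pickle.dump((s,c),open("w3.pkl","wb"))
cv2.imwrite("pics/w3.png",cv2.cvtColor(c["pixels"],cv2.COLOR_RGB2BGR))
cv2.imwrite("pics/t3.png",cv2.cvtColor(cv2.resize(t["pixels"][180:280,170:300],None,fx=6,fy=6,interpolation=cv2.INTER_CUBIC),cv2.COLOR_RGB2BGR))
E
```

```text
12.1167 [ 0.742  0.314 -0.675  1.596  0.202  1.303 -0.188] [ 0.5576 -0.1506  0.2683] tilt 0.0 [ 0.1  0.1 -0.1] [-0.04 -0.06 -0.01] 0.0353
```

View pics/w3.png

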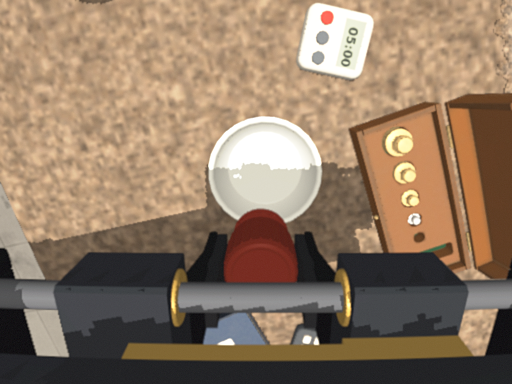

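View pics/t3.png

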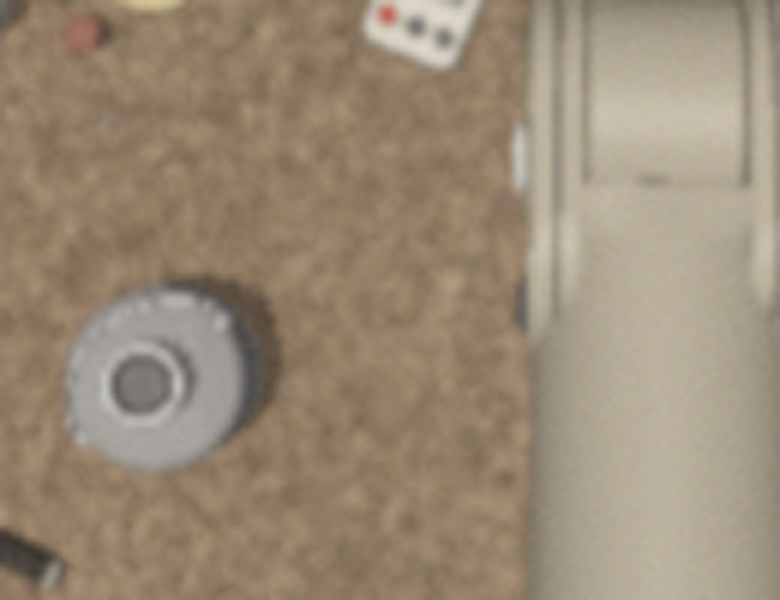

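Run:
```python
from h import *
s,c=pickle.load(open("w3.pkl","rb"));p=(s["ee_pos"],s["eef_rot"])
for uv in ((265,172),(208,170),(322,170),(265,117),(265,228)): print(uv,atz(c,uv,.03,p).round(4))
d=atz(c,(265,172),.03,p);d=d*[1,1,0]+[0,0,.109]
print(go(s,d,downquat(np.radians(77))), go(s,(0.560,-.154,.109),downquat(np.radians(77))))
```

```text
(265, 172) [ 0.5619 -0.1507  0.03  ]
(208, 170) [ 0.5068 -0.1359  0.03  ]
(322, 170) [ 0.618  -0.1614  0.03  ]
(265, 117) [ 0.5739 -0.0979  0.03  ]
(265, 228) [ 0.5486 -0.21    0.03  ]
(array([0.0009, 0.0042, 0.1593]), array([0.    , 0.0001, 0.0019])) (array([-0.0027,  0.0031,  0.1593]), array([0.    , 0.0001, 0.0019]))
```

Request:
arm_command(
  commands=[
    [20, [0, 0.002, 0.012], [0, 0, 0]],
    [20, [-0.001, 0.004, 0.035], [0, 0, 0]],
    [20, [-0.001, 0.004, 0.06], [0, 0, 0]],
    [20, [-0.001, 0.004, 0.085], [0, 0, 0]],
    [20, [-0.001, 0.004, 0.108], [0, 0, 0]],
    [20, [-0.001, 0.004, 0.127], [0, 0, 0]],
    [20, [-0.001, 0.004, 0.14], [0, 0, 0]],
    [20, [-0.001, 0.004, 0.148], [0, 0, 0]],
    [20, [-0.001, 0.004, 0.15], [0, 0, 0]],
    [20, [-0.001, 0.004, 0.15], [0, 0, 0]],
  ],
)

```text
time: 13.05
ee_pos: [0.5614, -0.1525, 0.1181]
eef_rot: [0.782, 0.623, 0.0, -0.0]
ft_force: [0.6, 0.1, -0.4]
width: 0.0351
```

Request:
arm_command(
  commands=[
    [20, [0, 0, 0.001], [0, 0, 0]],
    [20, [0, 0, 0.003], [0, 0, 0]],
    [20, [0, 0, 0.005], [0, 0, 0]],
    [20, [0, 0, 0.007], [0, 0, 0]],
    [20, [0, 0, 0.008], [0, 0, 0]],
    [20, [0, 0, 0.009], [0, 0, 0]],
    [20, [0, 0, 0.0095], [0, 0, 0]],
    [20, [0, 0, 0.01], [0, 0, 0]],
    [20, [0, 0, 0.01], [0, 0, 0]],
    [20, [0, 0, 0.01], [0, 0, 0]],
  ],
  squeeze=25,
)

```text
time: 13.88
ee_pos: [0.5614, -0.1525, 0.1083]
eef_rot: [0.782, 0.623, 0.0, 0.0]
ft_force: [-0.5, -0.4, 0.5]
width: 0.0355
```

```bash
python3 st.py
python3 - <<'E'
from h import *; from bench import *
c=camera("scene")["pixels"]
cv2.imwrite("pics/s5.png",cv2.cvtColor(cv2.resize(c[130:280,210:340],None,fx=4,fy=4,interpolation=cv2.INTER_CUBIC),cv2.COLOR_RGB2BGR))
E
```

```text
13.8833 [ 0.691  0.487 -0.622  1.743  0.326  1.017 -0.275] [ 0.5614 -0.1525  0.1083] tilt 0.0 [-0.5 -0.4  0.5] [-0.05 -0.09  0.01] 0.0355
```

View pics/s5.png

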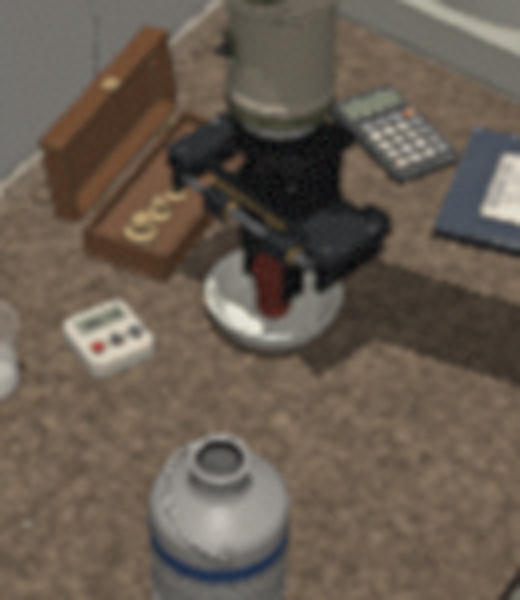

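The bung is in the dish at about (270,310). It hasn't made firm contact yet, so I'll lower it in small steps.

Request:
arm_command(
  commands=[
    [20, [0, 0, 0.0003], [0, 0, 0]],
    [20, [0, 0, 0.0006], [0, 0, 0]],
    [20, [0, 0, 0.0009], [0, 0, 0]],
    [20, [0, 0, 0.0012], [0, 0, 0]],
    [20, [0, 0, 0.0015], [0, 0, 0]],
    [20, [0, 0, 0.0015], [0, 0, 0]],
    [20, [0, 0, 0.0015], [0, 0, 0]],
    [20, [0, 0, 0.0015], [0, 0, 0]],
    [20, [0, 0, 0.0015], [0, 0, 0]],
    [20, [0, 0, 0.0015], [0, 0, 0]],
  ],
)

```text
time: 14.77
ee_pos: [0.5615, -0.1525, 0.108]
eef_rot: [0.782, 0.623, -0.0, 0.0]
ft_force: [-5.6, 0.8, 13.0]
width: 0.0353
```

Contact, 13 N. I'll relieve most of it and then open partway.

Request:
arm_command(
  commands=[
    [20, [0, 0, -0.0005], [0, 0, 0]],
    [20, [0, 0, -0.001], [0, 0, 0]],
    [20, [0, 0, -0.001], [0, 0, 0]],
    [43, [0, 0, -0.001], [0, 0, 0]],
    [46, [0, 0, -0.001], [0, 0, 0]],
    [50, [0, 0, -0.001], [0, 0, 0]],
    [55, [0, 0, -0.001], [0, 0, 0]],
    [60, [0, 0, -0.001], [0, 0, 0]],
    [65, [0, 0, -0.001], [0, 0, 0]],
    [65, [0, 0, -0.001], [0, 0, 0]],
  ],
)

```text
time: 15.6
ee_pos: [0.5613, -0.1526, 0.1077]
eef_rot: [0.782, 0.623, 0.0, 0.0]
ft_force: [0.3, -0.9, -0.2]
width: 0.0544
```

```bash
python3 st.py
python3 - <<'E'
from h import *; from bench import *
c=camera("scene")["pixels"]
cv2.imwrite("pics/s6.png",cv2.cvtColor(cv2.resize(c[170:240,230:330],None,fx=7,fy=7,interpolation=cv2.INTER_CUBIC),cv2.COLOR_RGB2BGR))
c=camera("wrist")["pixels"]
cv2.imwrite("pics/w6.png",cv2.cvtColor(c,cv2.COLOR_RGB2BGR))
E
```

```text
15.6 [ 0.691  0.488 -0.622  1.743  0.327  1.016 -0.275] [ 0.5613 -0.1526  0.1077] tilt 0.0 [ 0.3 -0.9 -0.2] [-0.   -0.07 -0.02] 0.0544
```

View pics/s6.png

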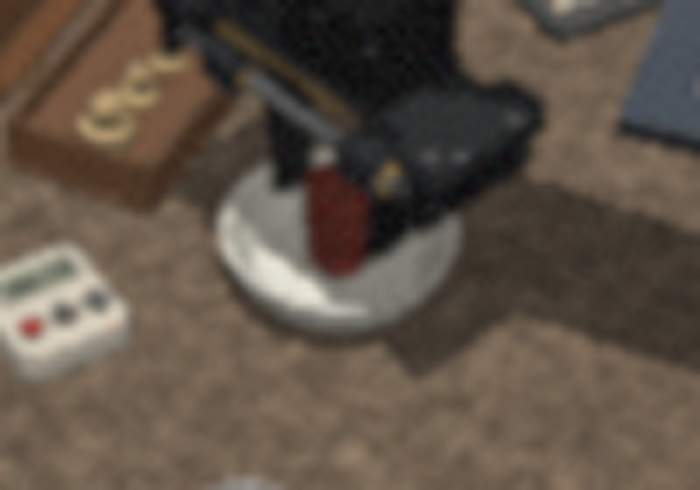

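View pics/w6.png

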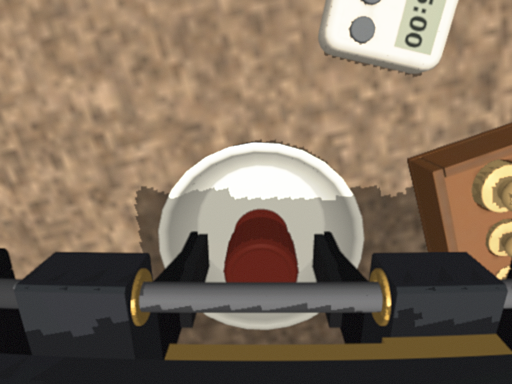

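The bung stands upright in the dish, with both fingers clear of it on either side (gap edges at columns 208 and 315). Retreating straight up.

Request:
arm_command(
  commands=[
    [65, [0, 0, -0.004], [0, 0, 0]],
    [65, [0, 0, -0.012], [0, 0, 0]],
    [65, [0, 0, -0.024], [0, 0, 0]],
    [65, [0, 0, -0.04], [0, 0, 0]],
    [65, [0, 0, -0.06], [0, 0, 0]],
    [65, [0, 0, -0.085], [0, 0, 0]],
    [65, [0, 0, -0.11], [0, 0, 0]],
    [65, [0, 0, -0.13], [0, 0, 0]],
    [65, [0, 0, -0.14], [0, 0, 0]],
    [65, [0, 0, -0.14], [0, 0, 0]],
  ],
)

```text
time: 16.53
ee_pos: [0.5624, -0.1525, 0.2509]
eef_rot: [0.782, 0.623, 0.001, 0.002]
ft_force: [1.2, -0.7, -0.0]
width: 0.0565
```

Request:
arm_command(
  commands=[
    [65, [0, 0, 0], [0, 0, 0]],
    [65, [0, 0, 0], [0, 0, 0]],
    [65, [0, 0, 0], [0, 0, 0]],
    [65, [0, 0, 0], [0, 0, 0]],
    [65, [0, 0, 0], [0, 0, 0]],
    [65, [0, 0, 0], [0, 0, 0]],
    [65, [0, 0, 0], [0, 0, 0]],
    [65, [0, 0, 0], [0, 0, 0]],
    [65, [0, 0, 0], [0, 0, 0]],
    [65, [0, 0, 0], [0, 0, 0]],
  ],
)

```text
time: 17.37
ee_pos: [0.5613, -0.1525, 0.2477]
eef_rot: [0.782, 0.623, 0.0, 0.0]
ft_force: [0.7, 0.8, 0.5]
width: 0.0564
```

```bash
python3 st.py
python3 - <<'E'
from h import *; from bench import *
c=camera("scene")["pixels"]
cv2.imwrite("pics/s7.png",cv2.cvtColor(cv2.resize(c[150:300,190:340],None,fx=4,fy=4,interpolation=cv2.INTER_CUBIC),cv2.COLOR_RGB2BGR))
E
```

```text
17.3667 [ 0.736  0.339 -0.671  1.611  0.219  1.267 -0.198] [ 0.5613 -0.1525  0.2477] tilt 0.0 [0.7 0.8 0.5] [ 0.   -0.07  0.  ] 0.0564
```

View pics/s7.png

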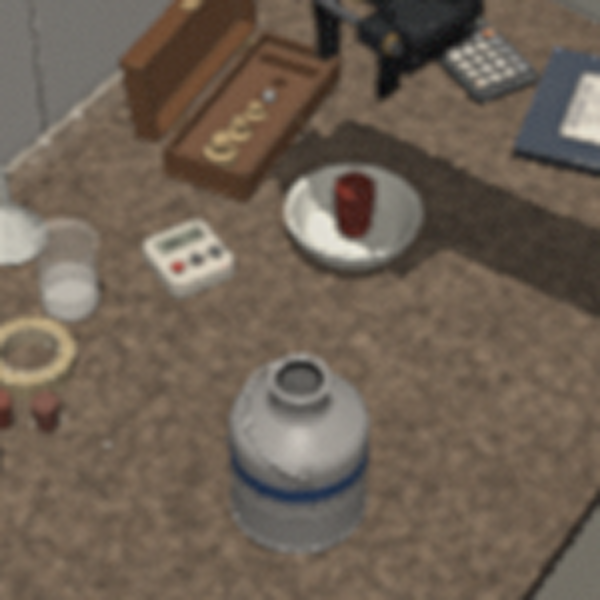

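The bung stands in the dish at (355,205), the can is open and upright at (300,450), and the gripper is clear of everything. Handing in.

```bash
python3 -c "
from bench import *
print(close_job())"
```

```text
the job is handed in; nothing more can be done
None
```

The can is open and the bung is standing upright in the white dish; I handed the job in at about 17.4 s, well inside the 51 s limit.

- **Rocking:** I gripped the knob with 45 N and rocked the bung about 0.16 rad to each side about the seal, rising 3 mm a stroke. That took two full rocks to each side plus one extra stroke. At 18 mm of rise the pull had dropped to about 0 N, so I lifted it straight out.
- **Forces:** The readings at the end of each stroke never passed about 8 N on any axis. Setting the bung down in the dish touched 13 N, and I relieved that before opening the fingers.
- **Last checks:** The final picture shows the can upright and open, the bung in the dish, and the gripper about 0.1 m above with no contact. In the scene view, the nearby things in that crop (timer, box, beaker, calculator) look undisturbed; I did not re-check the jars and the reagent bottle.
- **Small disagreements:** In the top view the can's outline shifted by less than a pixel, so it may have moved up to about 2 mm. The cameras also disagreed by 3 to 8 mm on the bung and dish positions, so I went mainly by the close wrist views.

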